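# Stop a rocking plate shaker with a wedge

## Task

The plate shaker rocks on its short near left foot: press that corner down with a fingertip to feel it rock, then, without lifting anything, push the wooden wedge along the bench, thin edge first, under that foot until it is snug and the shaker stands level. Check by pressing firmly on the same corner again and finish while still pressing there. The shaker and its plate stay in place and the other things are left alone.

Things in the scene. Friction and masses are not known exactly. Their poses are not given: they have to be found in the camera images.
- shaker: white and grey plate shaker, 150 (x) x 180 mm (y), 1.2 to 2 kg, loose, on four round feet at x +-57, y +-70 mm. Origin: middle of the feet, bench level; x to its back, away from the panel with the knob, y left, z up. Housing from 18 to 64 mm high; platform on top (x +-48, y +-69 mm, 71 mm high, clips 79). 1 to 2 N on the near left corner rocks it until the short foot meets the bench
- short_foot (a point): point at bench level straight below the short foot, at the front left corner of the shaker (its x = -57, y = +70 mm). The foot has a round underside (11 mm radius) and is screwed in too far: it stops 4 to 10 mm clear of the bench, different each time and found by touch
- corner (a point): point on top of the housing's front left corner, beside the platform and 64 mm above the bench, almost over the short foot (shaker x = -62, y = +76 mm): the place to press with the fingertips. 4 to 20 N is a firm press
- wedge: plain beech wedge lying loose in front of the shaker, 80 (x) x 38 mm (y), 40 g. Origin: middle of its underside; x points to the thin edge (2 mm high, x = +40 mm), roughly towards the short foot; upright back face (16 mm high) at x = -40 mm. Slope 1 in 5.6. Slides at about 0.3 N; snug when the push reaches 2 to 8 N; above about 12 N it lifts the corner or shoves the shaker
- well_plate: clear 86 x 128 x 15 mm well plate lying loose between the clips on the shaker's platform; origin in the middle of its underside
- reagent_amber: amber bottle with black cap, 42 mm across, 81 mm high, loose, left of the shaker; origin in the middle of its underside
- reagent_drop: small white bottle with red cap, 33 mm across, 69 mm high, loose; origin in the middle of its underside
- petri_dish: petri dish, 61 mm across, 15 mm high, loose, left of the wedge; origin in the middle of its underside
- label_tape: roll of tape lying flat, 62 mm across, 19 mm high, loose; origin in the middle of its underside
- forceps: steel forceps, 122 mm long (along y), 16 mm wide, 8 mm high, loose, left of the wedge; origin in the middle of its underside
- pen_blue: pen, 114 mm long (along y), 10 mm thick, loose; origin in the middle of its underside

How it is judged:
On the way, in this order (a step that is already met when the one before it is completed fails the run):
1. the near left corner has been pressed down with the fingers and the shaker has rocked (contact force between the fingers and shaker above 0.5 N and angle between shaker's own z axis and vertical above 0.025 rad), for 0.05 s.
2. the wedge is snug under the short foot, thin edge in, with nothing pressing on the shaker (contact force between wedge and shaker above 0.3 N and horizontal distance between wedge and short_foot below 0.043 m and x of short_foot in the frame of wedge above -0.02 m and contact force between the fingers and shaker below 0.2 N and angle between shaker's own z axis and vertical below 0.012 rad), for 0.1 s.
At the end, for the whole second after the job is handed in: Fingers press the near left corner (over 3 N, within 35 mm), the wedge under the short foot carries it (over 2 N), the shaker is level within 0.012 rad, still, moved under 2 cm and keeps its plate; the fingers are off the wedge (contact force between the fingers and shaker above 3 N and horizontal distance between the grasp point and corner below 0.035 m and contact force between wedge and shaker above 2 N and contact force between the fingers and wedge below 0.2 N and angle between shaker's own z axis and vertical below 0.012 rad and angular speed of shaker below 0.03 rad/s and x of short_foot in the frame of wedge above -0.02 m and horizontal distance between wedge and short_foot below 0.043 m and distance of shaker from where it was at the start of the episode below 0.02 m and distance between well_plate and corner below 0.115 m); the arm keeps its last pose, push and grip.
It fails at once if the wedge is lifted off the bench (height (world z) of wedge above 0.008 m or angle between wedge's own z axis and vertical above 0.2 rad).
It fails at once if the shaker is lifted or tipped up (height (world z) of shaker above 0.008 m or angle between shaker's own z axis and vertical above 0.16 rad).
It fails at once if the shaker is shoved along the bench by more than 2 cm (distance of shaker from where it was at the start of the episode above 0.02 m).
It fails at once if the shaker is pressed so hard that it could be damaged (over 45 N) (contact force between the fingers and shaker above 45 N).
It fails at once if a bystander is moved by more than 3 cm (distance of any of reagent_amber, petri_dish, forceps, reagent_drop, label_tape, pen_blue from where it was at the start of the episode above 0.03 m).
It also fails if it takes over 48 s, if anything falls off the work surface, if the arm or the gripper's body presses on something with over 40 N, if the wrist force passes 120 N, or if a joint passes its speed limit or range.

## Robot

A 6-joint arm with a two-finger parallel gripper is mounted at the origin on a cart in front of the work surface, level with it; the furniture and walls round the work are solid. World frame = base frame: x ahead of the robot, y to its left, z up, the work surface at z = 0. Lengths are in m, angles in rad, forces in N, time in s.
With the tool pointing down it reaches from about 0.25 to 0.725 m from the base axis. Payload 4 kg.
Tool frame: the origin (TCP) lies at the very end of the fingers, on their centre line; the grasp point (between the pads) lies 19 mm behind it (bot.pinch_z is the distance from the TCP to the grasp point, in m); z points along the fingers, x is the direction in which the jaws open and shut, and the axes are right-handed (so a half turn about z gives the same grasp; the last joint's range is limited). The gripper opens to 85 mm and grips with 20 to 120 N. Pads are 22 mm wide; open, the fingers measure 114 mm over their backs; the gripper's body (76 mm by 85 mm) begins 54 mm behind the grasp point. The pads swing forward as they close: fully open they stand 13 mm farther back than shut.
Start: joints at [1.144, 0.241, 0.005, 1.335, 0, 1.571], TCP at [0.207, 0.455, 0.231] pointing down, gripper open.
Joint ranges: [-2.72, 2.72], [-1.05, 1.87], [-1.09, 1.28], [-1.99, 2.15], [-1.42, 1.44], [-3.14, 3.14]. Speed limits (rad/s): [2.79, 2.79, 3.14, 3.14, 3.14, 3.14].

## Interface

Orientations are given as a unit quaternion [x, y, z, w].
In Python, from workcell import bot gives the robot as it stands. The module is installed in compiled form; this text tells all that it offers.
- The arm moves only by the shell command python3 -m inch 'ROWS'. ROWS is JSON, a list of rows, each a list of 7 numbers: the shift along the tool's x, y, z scaled (see below), then the turn, a rotation vector about the tool's x, y, z scaled (see below), then the gripper command: -1 is fully open, 1 is shut, values between are in proportion. In form: [[x, y, z, wx, wy, wz, gripper], ...]. A call has exactly 8 rows; each row shifts and turns the commanded pose from where the row before left it, along the tool's axes as they then stand; what a row does not reach is not made up. The controller multiplies each number of a shift by 2.5 cm and each number of a turn by 180 degrees. A row lasts 1/10 s, in which the tool goes at most 50 mm and 8.59 degrees, less where a joint would pass 70% of its speed; a pose out of reach is approached as far as the arm can. A call with a number of a shift or a turn outside -1 to 1 is refused whole. A call with a gripper value outside its range is refused whole. The fingers move at their own pace and stop on an object; the grip force is fixed at half the most. Time passes only in rows, so rows that do not move let the fingers close, or fill a call up. It gives the time, the measured TCP pose, the force and the opening at its end, in the units of the state.
- bot.get_obs(): the state, without advancing time (a new reading comes with each control period).
- bot.camera(name): name is "scene" or "top" or "wrist"; returns (picture, depth): 480x640x3 uint8, blue, green, red; 480x640 float32, m along the optical axis (not along the pixel's ray), 0 where there is no reading.
- bot.get_calibration(name): a dict with "vfov" (degrees; the focal length in pixels is half the picture's height over the tangent of half this angle, whatever the lens; pixels are square), "cx", "cy" (the principal point, pixels), "R" (3x3) and "t" (3): a world point X has camera coordinates R X + t. Camera axes: x right, y down, z forward; pixel columns grow to the right and rows downward; lengths in m; the calibration is good to about 2 mm. A picture is of the moment at which its call begins: read the wrist's pose just before it. get_calibration takes no time and is no camera call; for the wrist camera it gives the pose at the moment of the call.
- bot.job_done(): hands the job in, once; it reports no verdict.
The state is a dict: "clock": time; "joint_pos": joint angles; "joint_vel": joint speeds; "tau": joint torques, N m; "eef_pos": TCP position; "tool_rot": TCP orientation; "ft_force": force on the tool from outside, world axes, zero at the start; "ft_torque": the same for the moment, N m; "grip_width": finger opening in m.
Only numpy, scipy, OpenCV 4.12 (cv2) and the standard library are available. Lean on these libraries where they do the work, as an engineer would, in place of code of your own. Each camera call takes 0.05 s, during which the arm holds its last target.

## Working session

There is one attempt and no reset: what is moved stays moved. The work goes in short steps, Python scripts to look and compute and a shell command to move; the robot and the scene stay as the last step left them, time stands still between calls to the robot, and variables do not carry over. Pictures are saved under pics/ and viewed, and the job is handed in when it is done.

```bash
mkdir -p pics; ls
cat > h.py <<'E'
import numpy as np, cv2
from workcell import bot
def snap(name,fn):
    cal=bot.get_calibration(name); im,d=bot.camera(name)
    cv2.imwrite('pics/'+fn+'.png',im); np.savez('pics/'+fn+'.npz',im=im,d=d,R=cal['R'],t=cal['t'],f=240/np.tan(np.radians(cal['vfov'])/2),cx=cal['cx'],cy=cal['cy'])
def load(fn): return np.load('pics/'+fn+'.npz')
def ray(z,u,v,h):
    R=z['R'];t=z['t'];c=-R.T@t
    d=R.T@np.array([(u-z['cx'])/z['f'],(v-z['cy'])/z['f'],1])
    return c+d*(h-c[2])/d[2]
def proj(z,X):
    p=z['R']@np.array(X)+z['t']; return p[:2]/p[2]*z['f']+np.array([z['cx'],z['cy']])
def cloud(z):
    v,u=np.mgrid[:480,:640]; d=z['d']
    P=np.stack([(u-z['cx'])/z['f']*d,(v-z['cy'])/z['f']*d,d],-1)
    return (P-z['t'])@z['R']
E
python3 - <<'E'
from h import *
snap('top','top0'); snap('scene','scene0')
o=bot.get_obs(); print(o)
for n in('top','scene'):print(bot.get_calibration(n))
E
```

```text
pics
{'clock': 0.1, 'joint_pos': array([1.14399651e+00, 2.41312718e-01, 3.85447764e-03, 1.33521489e+00,
       1.20013556e-07, 1.57080030e+00]), 'joint_vel': array([-5.61519308e-05, -3.77841862e-04,  1.51087000e-03, -1.97320692e-03,
       -3.95864149e-04,  6.27088807e-04]), 'tau': array([ 1.79723054e-03, -3.73136973e+01,  2.53010041e+01,  1.08503186e-02,
        1.38210175e-04, -2.95851834e-06]), 'eef_pos': array([0.20674238, 0.45462536, 0.23051273]), 'tool_rot': array([ 8.40821676e-01,  5.41311398e-01, -7.89058577e-04,  5.07919968e-04]), 'ft_force': array([-0.23620738, -0.80997672, -0.02595602]), 'ft_torque': array([-0.01480573, -0.00399857,  0.00282403]), 'grip_width': 0.08536259038993037}
{'vfov': 53.72527150106661, 'cx': 324.0696639404621, 'cy': 232.52446024219796, 'R': array([[ 0.00639703, -0.9999319 , -0.00976052],
       [-0.99485859, -0.00537741, -0.1011309 ],
       [ 0.10107153,  0.01035728, -0.99482525]]), 't': array([0.2021564 , 0.53940509, 0.88128659])}
{'vfov': 43.45071100761541, 'cx': 321.3666683619112, 'cy': 244.14219994197106, 'R': array([[-0.78341206, -0.62117273, -0.02024802],
       [-0.30022964,  0.40676811, -0.86278727],
       [ 0.54417617, -0.66983889, -0.50516151]]), 't': array([0.52903518, 0.15324152, 1.12625747])}
```

View pics/top0.png

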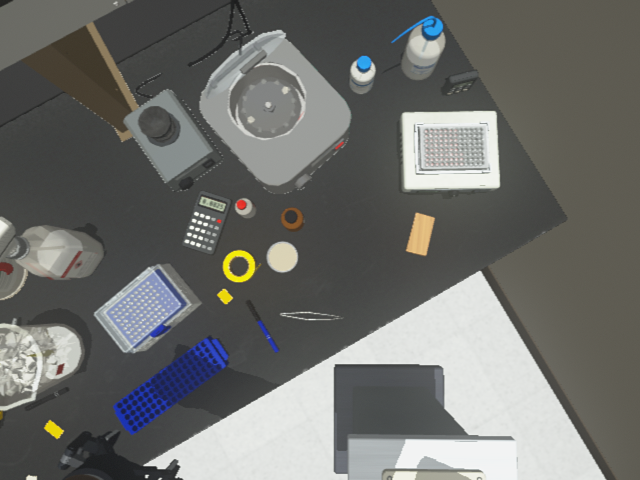

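View pics/scene0.png

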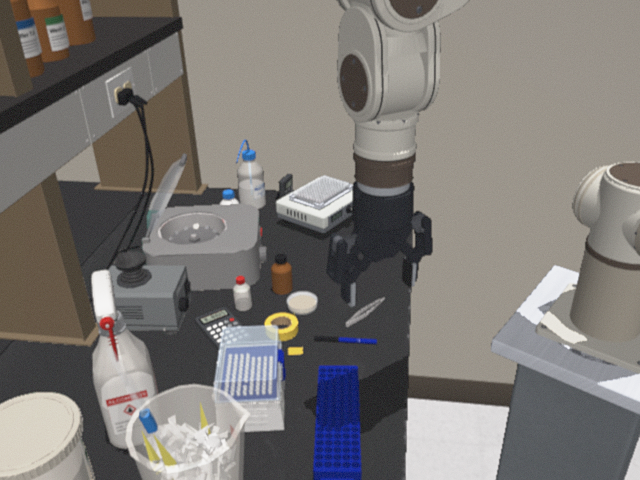

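Run:
```python
from h import *
z=load('top0');im=z['im'];P=cloud(z)
cv2.imwrite('pics/crop.png',cv2.resize(im[95:270,380:540],None,fx=3.4,fy=3.4,interpolation=cv2.INTER_CUBIC))
hsv=cv2.cvtColor(im,cv2.COLOR_BGR2HSV)
m=cv2.inRange(hsv,(8,60,120),(25,200,255)); m[:, :395]=0; m[:, 450:]=0; m[:200]=0;m[265:]=0
c=max(cv2.findContours(m,0,2)[0],key=cv2.contourArea); r=cv2.minAreaRect(c);print(r)
for b in cv2.boxPoints(r): print(b,ray(z,*b,0.0)[:2],ray(z,*b,0.016)[:2])
# height map of wedge
for v in range(210,262,4): print(v,[round(float(P[v,u,2])*1000,1) for u in range(404,440,4)])
m=((P[...,2]>0.055)&(P[...,2]<0.1)).astype(np.uint8)*255; m[:,:385]=0;m[:,515:]=0;m[:90]=0;m[210:]=0
c=max(cv2.findContours(m,0,2)[0],key=cv2.contourArea); r=cv2.minAreaRect(c);print(r)
for b in cv2.boxPoints(r): print(b,ray(z,*b,0.064)[:2])
```

```text
((420.2941589355469, 233.82354736328125), (20.858062744140625, 40.74597930908203), 14.03624439239502)
[405.23535 251.05884] [0.50526922 0.04560164] [0.50425764 0.04817868]
[415.11768 211.52942] [0.5839478  0.02516098] [0.58158732 0.02808846]
[435.35297 216.58826] [ 0.57402177 -0.01474014] [ 0.57183147 -0.01112857]
[425.47064 256.11768] [0.49554227 0.00599788] [0.49469745 0.0092539 ]
210 [0.9, -1.6, -2.9, 0.8, -3.4, 1.4, -1.6, 1.4, 0.4]
214 [1.7, -1.3, -2.5, 2.4, 1.9, -0.4, 0.1, -1.6, -2.4]
218 [-0.9, 2.3, -3.1, 3.3, 4.7, 4.3, -1.1, 3.0, 2.2]
222 [0.6, -0.5, -2.6, 4.2, 2.9, 2.9, 5.5, 4.6, -2.0]
226 [0.8, -1.7, -2.7, 7.6, 5.2, 6.9, 5.5, 5.4, -1.9]
230 [-2.5, -3.0, 7.8, 9.0, 10.7, 8.5, 6.6, -3.0, 0.9]
234 [-0.6, -0.8, 8.1, 10.4, 7.7, 10.6, 6.4, -0.8, -0.3]
238 [1.1, -3.2, 11.9, 10.1, 10.8, 10.1, 6.7, -3.6, -3.5]
242 [-2.6, 2.4, 12.6, 10.4, 6.6, 11.1, 12.9, 0.6, -1.4]
246 [0.6, 15.2, 13.8, 14.1, 12.9, 11.3, 11.4, -0.9, -0.5]
250 [-0.7, 13.0, 15.9, 14.3, 11.3, 13.7, 0.4, 1.1, -3.8]
254 [0.3, -1.5, -2.7, 3.1, 13.4, 14.3, -2.1, -2.0, -0.6]
258 [-0.2, -1.2, -1.7, 1.0, -2.5, -2.0, -3.4, -1.2, -3.9]
((450.5015869140625, 152.57444763183594), (83.06632232666016, 96.36116790771484), 88.78113555908203)
[401.44843  112.075554] [0.76417002 0.0601889 ]
[497.78778 110.02581] [ 0.76867471 -0.12134055]
[499.55475 193.07333] [ 0.60981514 -0.11975032]
[403.2154  195.12308] [0.60514276 0.0585198 ]
```

View pics/crop.png

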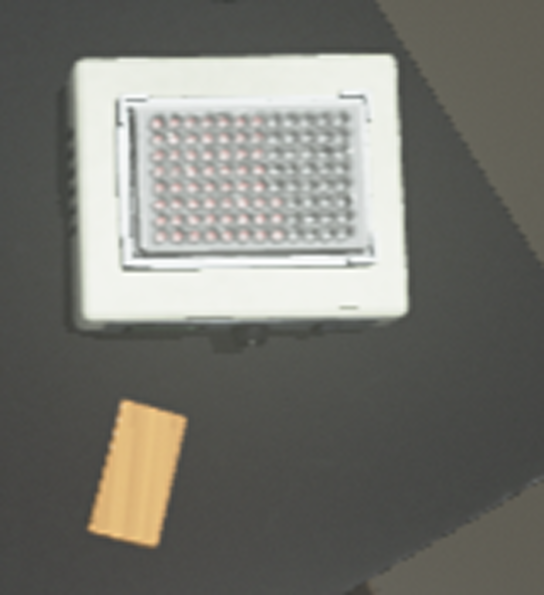

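Run:
```python
from h import *
z=load('top0');im=z['im']
g=im.min(2); print(g[175:200,450], g[150,396:410],g[150,490:504],g[105:116,450])
m=(g>150).astype(np.uint8)*255; m[:,:385]=0;m[:,515:]=0;m[:95]=0;m[205:]=0
c=max(cv2.findContours(m,0,2)[0],key=cv2.contourArea)
W=np.array([ray(z,u,v,0.064)[:2] for u,v in cv2.convexHull(c)[:,0]+0.0],np.float32)
r=cv2.minAreaRect(W);print(r,cv2.boxPoints(r))
bp=cv2.boxPoints(r); ctr=bp.mean(0)
# yaw
e=bp-ctr
f=[p for p in e]
# back direction ~ +x
import math
ang=r[2]; yaw=math.radians(min([ang+90*k for k in range(-4,4)],key=abs)); print('yaw',yaw)
R=np.array([[math.cos(yaw),-math.sin(yaw)],[math.sin(yaw),math.cos(yaw)]])
print('ctr',ctr,'foot',ctr+R@[-.057,.07],'corner',ctr+R@[-.062,.076])
# wedge rays: back top edge z=.016, thin z=.002
B=[ray(z,405.2,251.1,.0)[:2],ray(z,425.5,256.1,.0)[:2],ray(z,415.1,211.5,.002)[:2],ray(z,435.4,216.6,.002)[:2]]
B1=[ray(z,405.2,251.1,.016)[:2],ray(z,425.5,256.1,.016)[:2]]
print(B,B1)
```

```text
[238 237 237 236 236 236 236 235 235 236 237 230 222 180 146  85  66  67
  67  68  65  64  69  71  81] [ 75  66  66  67  74  80 117 177 215 226 234 235 236 236] [235 235 235 235 235 235 232 210 147  85  79  80  81  80] [ 77  78  78  77  78  77 115 207 227 228 228]
((0.6916665434837341, -0.03018505871295929), (0.14906197786331177, 0.17818322777748108), 1.0527188777923584) [[ 0.61551136  0.05752221]
 [ 0.61878496 -0.12063095]
 [ 0.7678217  -0.11789232]
 [ 0.7645481   0.06026083]]
yaw 0.01837341051537647
ctr [ 0.69166654 -0.03018506] foot [0.6333901 0.0387559] corner [0.62828071 0.04466303]
[array([0.50518768, 0.04567201]), array([0.49557736, 0.00593976]), array([0.58371141, 0.0255611 ]), array([ 0.57372502, -0.0143811 ])] [array([0.5041775 , 0.04824784]), array([0.49473194, 0.00919678])]
```

```bash
python3 -m inch '[[0,0,0,0,0,-0.0355,1],[0,0,0,0,0,-0.0355,1],[0,0,0,0,0,-0.0355,1],[0,0,0,0,0,-0.0355,1],[-0.9,0.9,0,0,0,0,1],[-0.9,0.9,0,0,0,0,1],[-0.9,0.9,0,0,0,0,1],[-0.9,0.9,0,0,0,0,1]]'
```

```text
clock: 0.9
eef_pos: [0.2991, 0.3658, 0.2308]
tool_rot: [0.7, 0.714, -0.001, 0.0]
ft_force: [-0.1, -0.9, 0.2]
grip_width: -0.0001
```

```bash
python3 -m inch '[[-0.9,0.9,0,0,0,0,1],[-0.9,0.9,0,0,0,0,1],[-0.9,0.9,0,0,0,0,1],[-0.9,0.9,0,0,0,0,1],[-0.9,0.9,0,0,0,0,1],[-0.9,0.9,0,0,0,0,1],[-0.9,0.9,0,0,0,0,1],[-0.9,0.9,0,0,0,0,1]]'; python3 -m inch '[[-0.9,0.9,0.5,0,0,0,1],[-0.9,0.9,0.5,0,0,0,1],[-0.9,0.9,0.8,0,0,0,1],[-0.9,0.9,0.8,0,0,0,1],[-0.9,0.9,0.8,0,0,0,1],[-0.8,0.9,0.9,0,0,0,1],[0,0,0,0,0,0,1],[0,0,0,0,0,0,1]]'
```

```text
clock: 1.7
eef_pos: [0.4826, 0.1893, 0.2308]
tool_rot: [0.7, 0.714, -0.0, -0.0]
ft_force: [0.6, 0.3, -0.3]
grip_width: 0.0002
clock: 2.5
eef_pos: [0.6187, 0.06, 0.1222]
tool_rot: [0.701, 0.713, -0.001, -0.001]
ft_force: [0.1, -1.0, 0.1]
grip_width: 0.0001
```

Run:
```python
from h import *
snap('wrist','w1'); snap('top','t1')
z=load('w1');im=z['im'].copy();print(bot.get_calibration('wrist'))
for X in [(.6283,.0447,.064),(.6334,.0388,0),(.539,.0165,.009)]:
    p=proj(z,X);print(p)
    cv2.circle(im,tuple(int(q) for q in p),4,(0,0,255),1)
cv2.imwrite('pics/w1a.png',im)
```

```text
{'vfov': 70.0349230507428, 'cx': 318.4491159316921, 'cy': 238.14674625476616, 'R': array([[-1.88276805e-02,  9.99822649e-01,  4.34670122e-04],
       [ 9.53936028e-01,  1.78333907e-02,  2.99479589e-01],
       [ 2.99418724e-01,  6.05315350e-03, -9.54102608e-01]]), 't': array([-0.04807328, -0.59783847,  0.09079986])}
[296.2851341  274.52600399]
[293.89330335 248.96836689]
[260.91517695 126.38239351]
```

View pics/w1a.png

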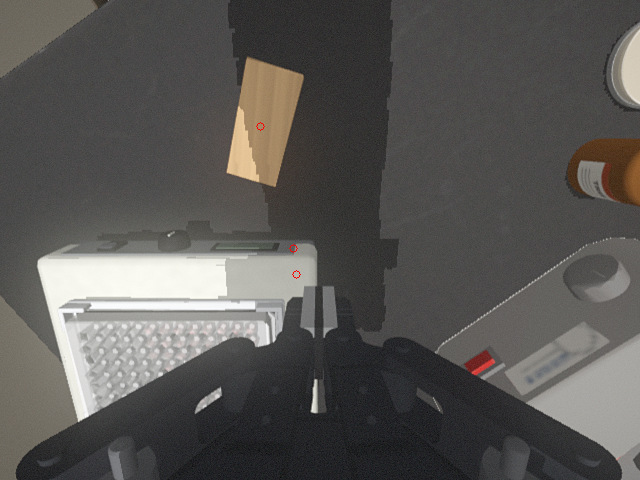

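View pics/t1.png

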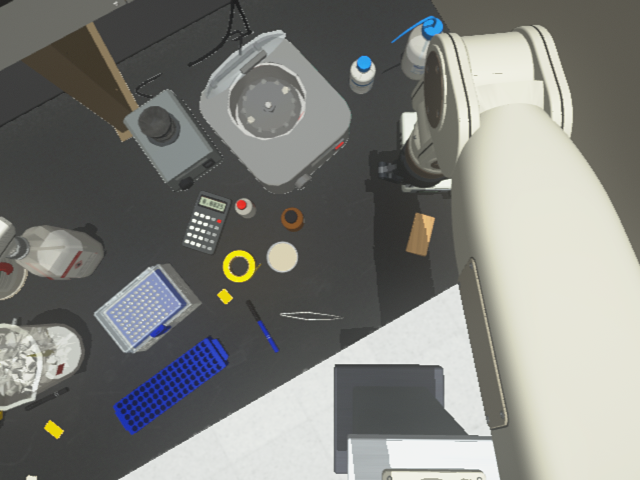

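```bash
python3 -m inch '[[-0.5,0.24,0.5,0,0,0,1],[0,0,0.5,0,0,0,1],[0,0,0.5,0,0,0,1],[0,0,0.4,0,0,0,1],[0,0,0.2,0,0,0,1],[0,0,0,0,0,0,1],[0,0,0,0,0,0,1],[0,0,0,0,0,0,1]]'
```

```text
clock: 3.4
eef_pos: [0.6265, 0.0483, 0.072]
tool_rot: [0.7, 0.714, 0.001, 0.0]
ft_force: [0.4, -0.2, 0.4]
grip_width: 0.0001
```

```bash
python3 -m inch '[[0,0,0.1,0,0,0,1],[0,0,0.1,0,0,0,1],[0,0,0.1,0,0,0,1],[0,0,0.06,0,0,0,1],[0,0,0.06,0,0,0,1],[0,0,0.06,0,0,0,1],[0,0,0,0,0,0,1],[0,0,0,0,0,0,1]]'
```

```text
clock: 4.2
eef_pos: [0.6259, 0.0482, 0.0594]
tool_rot: [0.7, 0.714, 0.0, -0.0]
ft_force: [-0.9, 1.7, 1.1]
grip_width: -0.0002
```

```bash
python3 -m inch '[[0,0,0.06,0,0,0,1],[0,0,0.04,0,0,0,1],[0,0,0,0,0,0,1],[0,0,0,0,0,0,1],[0,0,0,0,0,0,1],[0,0,0,0,0,0,1],[0,0,0,0,0,0,1],[0,0,0,0,0,0,1]]'
```

```text
clock: 5.0
eef_pos: [0.6259, 0.0482, 0.0569]
tool_rot: [0.7, 0.714, 0.0, -0.0]
ft_force: [-2.1, 1.4, 4.3]
grip_width: -0.0
```

```bash
python3 -m inch '[[0,0,0.04,0,0,0,1],[0,0,0,0,0,0,1],[0,0,0,0,0,0,1],[0,0,0,0,0,0,1],[0,0,0,0,0,0,1],[0,0,0,0,0,0,1],[0,0,0,0,0,0,1],[0,0,0,0,0,0,1]]'
python3 - <<'E'
from h import *
snap('scene','s2')
im=load('s2')['im']; cv2.imwrite('pics/s2c.png',cv2.resize(im[150:260,250:420],None,fx=4,fy=4))
E
```

```text
clock: 5.8
eef_pos: [0.626, 0.0483, 0.0567]
tool_rot: [0.7, 0.714, 0.0, 0.0]
ft_force: [-3.8, 2.6, 8.8]
grip_width: 0.0003
```

View pics/s2c.png

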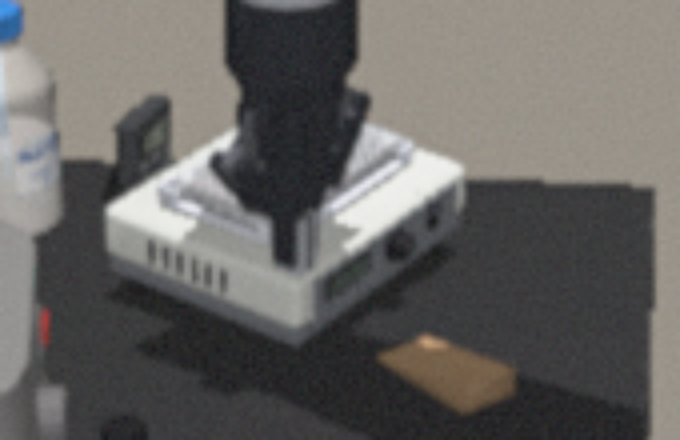

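```bash
python3 -m inch '[[0,0,-0.2,0,0,0,1],[0,0,-0.2,0,0,0,1],[0,0,-0.2,0,0,0,1],[0,0,-0.9,0,0,0,1],[0,0,-0.9,0,0,0,1],[-0.3,-1,0,0,0,0,-0.4],[-0.3,-1,0,0,0,0,-0.4],[-0.3,-1,0,0,0,0,-0.4]]'; python3 -m inch '[[-0.2,-0.9,0,0,0,0,-0.4],[0,0,0,0,0,0.0458,-0.4],[0,0,0.5,0,0,0.0458,-0.4],[0,0,0.7,0,0,0,-0.4],[0,0,0.7,0,0,0,-0.4],[0,0,0.6,0,0,0,-0.4],[0,0,0,0,0,0,-0.4],[0,0,0,0,0,0,-0.4]]'
python3 - <<'E'
from h import *
snap('wrist','w2')
E
```

```text
clock: 6.65
eef_pos: [0.5507, 0.0238, 0.1159]
tool_rot: [0.7, 0.714, 0.0, 0.0]
ft_force: [-0.1, -0.5, 0.3]
grip_width: 0.0431
clock: 7.45
eef_pos: [0.529, 0.0186, 0.0534]
tool_rot: [0.795, 0.606, -0.0, -0.0]
ft_force: [0.5, -0.4, 1.0]
grip_width: 0.0599
```

View pics/w2.png

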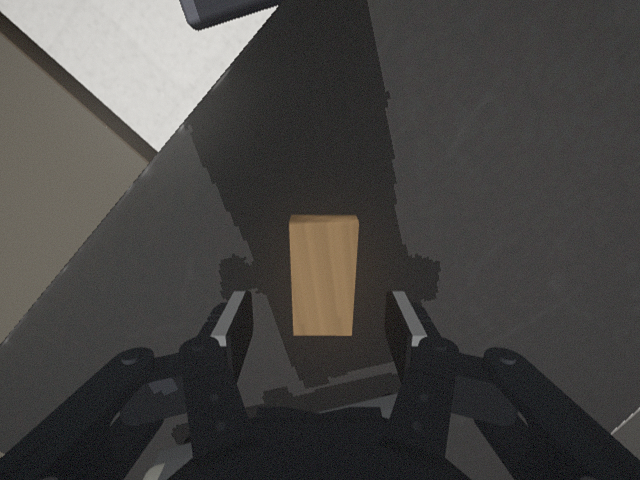

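```bash
python3 -m inch '[[0,0,0.6,0,0,0,-0.4],[0,0,0.6,0,0,0,-0.4],[0,0,0.4,0,0,0,-0.4],[0,0,0.24,0,0,0,-0.4],[0,0,0.12,0,0,0,-0.4],[0,0,0,0,0,0,0.03],[0,0,0,0,0,0,0.03],[0,0,0,0,0,0,0.03]]'
python3 - <<'E'
from h import *
snap('wrist','w3')
E
```

```text
clock: 8.3
eef_pos: [0.5295, 0.0188, 0.0048]
tool_rot: [0.795, 0.606, 0.0, 0.0]
ft_force: [0.2, 0.3, 1.2]
grip_width: 0.0416
```

View pics/w3.png

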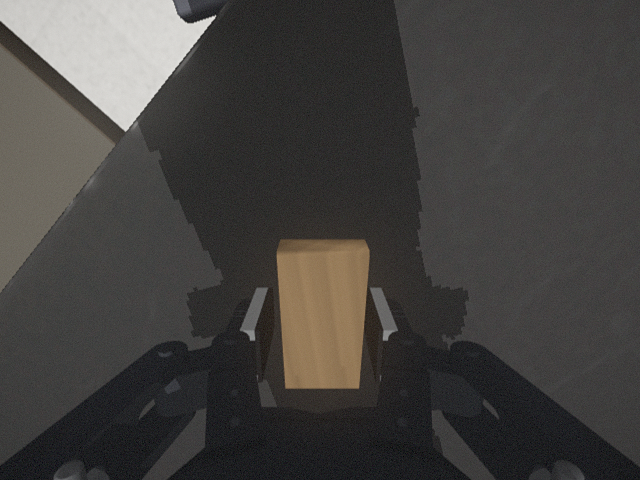

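```bash
python3 -m inch '[[0,0,0.08,0,0,0,0.03],[0,0,0.06,0,0,0,0.03],[0,0,0,0,0,-0.0225,0.03],[0,0,0,0,0,-0.0225,0.03],[0,0,0,0,0,-0.0225,0.03],[0,0,0,0,0,-0.0225,0.03],[0,0,0,0,0,0,0.03],[0,0,0,0,0,0,0.03]]'
```

```text
clock: 9.15
eef_pos: [0.5289, 0.0187, 0.0007]
tool_rot: [0.703, 0.712, -0.0, -0.0]
ft_force: [-1.1, -0.3, 0.6]
grip_width: 0.0411
```

```bash
python3 -m inch '[[0.15,0,0,0,0,0,0.03],[0.15,0,0,0,0,0,0.03],[0.15,0,0,0,0,0,0.03],[0.15,0,0,0,0,0,0.03],[0.15,0,0,0,0,0,0.03],[0.1,0,0,0,0,0,0.03],[0,0,0,0,0,0,0.03],[0,0,0,0,0,0,0.03]]'
python3 - <<'E'
from h import *
snap('wrist','w4')
E
```

```text
clock: 9.95
eef_pos: [0.5287, 0.0401, 0.0008]
tool_rot: [0.702, 0.712, 0.0, -0.0]
ft_force: [0.7, -1.1, -0.4]
grip_width: 0.0413
```

View pics/w4.png

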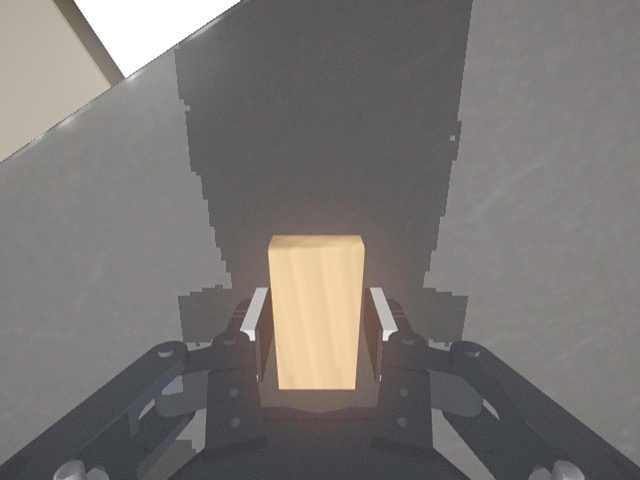

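```bash
python3 -m inch '[[0,0,0,0,0,0,-0.4],[0,0,0,0,0,0,-0.4],[0,-0.6,-0.13,0,0,0,-0.4],[0,-0.7,0,0,0,0,-0.4],[0,-0.8,0,0,0,0,-0.4],[-0.05,0,0,0,0,0,0.67],[0,0,0,0,0,0,0.67],[0,0,0,0,0,0,0.67]]'
python3 - <<'E'
from h import *
snap('wrist','w5');snap('top','t5')
E
```

```text
clock: 10.8
eef_pos: [0.4777, 0.038, 0.0044]
tool_rot: [0.702, 0.712, 0.001, 0.001]
ft_force: [0.1, 0.4, 0.0]
grip_width: 0.0165
```

View pics/w5.png

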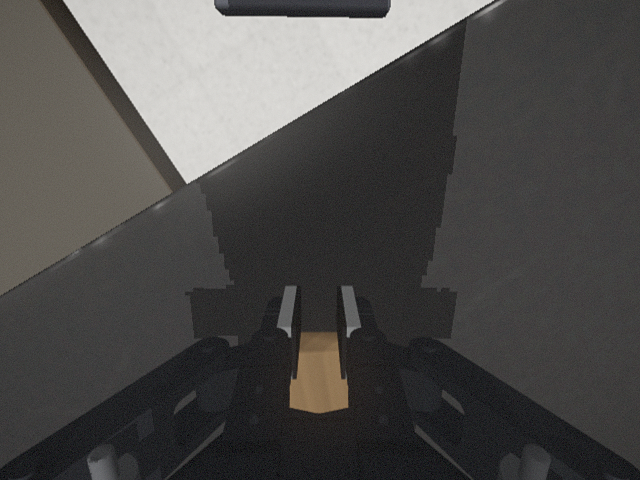

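View pics/t5.png

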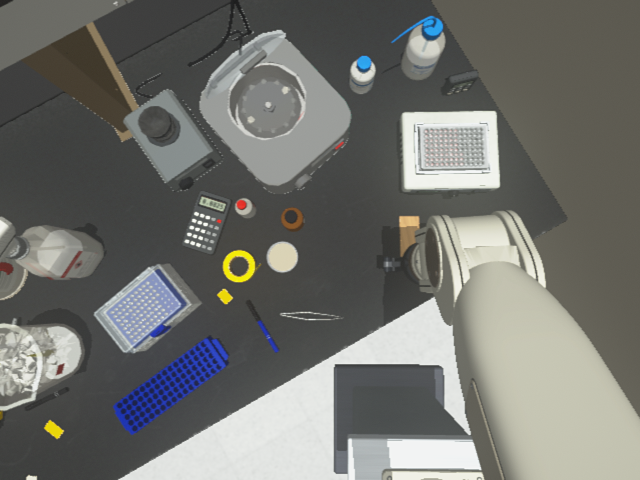

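Run:
```python
from h import *
z=load('t5');hsv=cv2.cvtColor(z['im'],cv2.COLOR_BGR2HSV)
m=cv2.inRange(hsv,(8,60,70),(25,220,255)); 
for v in range(214,252,3):
    u=np.where(m[v,390:440])[0]+390
    if len(u): print(v,u.min(),u.max(),ray(z,u.min()-.5,v,.001)[:2],ray(z,u.max()+.5,v,.004)[:2])
```

```text
217 399 419 [0.57269249 0.05834896] [0.57249596 0.01739986]
220 399 419 [0.56670164 0.05840567] [0.56652685 0.01748302]
223 399 419 [0.56071851 0.05846229] [0.56056543 0.01756606]
226 399 419 [0.55474307 0.05851885] [0.55461167 0.017649  ]
229 399 418 [0.54877533 0.05857533] [0.5486551 0.019697 ]
232 399 414 [0.54281525 0.05863174] [0.54267414 0.02763488]
235 400 415 [0.53687359 0.05671748] [0.53675344 0.02574824]
238 400 414 [0.53092892 0.05677501] [0.53081893 0.02778743]
241 400 415 [0.52499189 0.05683246] [0.52491367 0.02590311]
244 400 412 [0.51906247 0.05688984] [0.51897199 0.03185822]
247 400 408 [0.51314064 0.05694715] [0.51302602 0.03976488]
250 400 406 [0.5072264  0.05700439] [0.50710926 0.04374779]
```

```bash
python3 -m inch '[[0,0.2,0,0,0,0,0.67],[0,0.2,0,0,0,0,0.67],[0,0.3,0,0,0,0,0.67],[0,0.3,0,0,0,0,0.67],[0,0.3,0,0,0,0,0.67],[0,0.3,0,0,0,0,0.67],[0,0.3,0,0,0,0,0.67],[0,0.1,0,0,0,0,0.67]]'
python3 - <<'E'
from h import *
snap('top','t6');z=load('t6');cv2.imwrite('pics/t6c.png',cv2.resize(z['im'][95:270,360:540],None,fx=3.4,fy=3.4))
E
```

```text
clock: 11.7
eef_pos: [0.5274, 0.0388, 0.0041]
tool_rot: [0.702, 0.712, 0.0, 0.0]
ft_force: [-0.2, -0.2, -0.1]
grip_width: 0.0139
```

View pics/t6c.png

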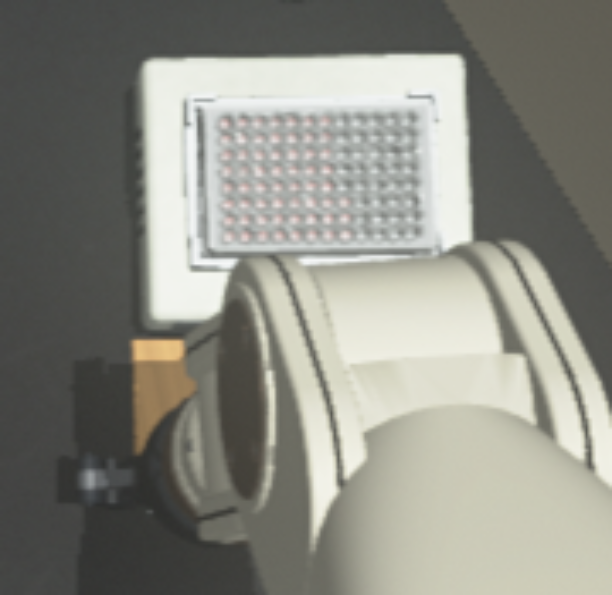

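```bash
python3 -m inch '[[0,0.2,0,0,0,0,0.67],[0,0.2,0,0,0,0,0.67],[0,0.2,0,0,0,0,0.67],[0,0.15,0,0,0,0,0.67],[0,0.1,0,0,0,0,0.67],[0,0.1,0,0,0,0,0.67],[0,0,0,0,0,0,0.67],[0,0,0,0,0,0,0.67]]'
```

```text
clock: 12.55
eef_pos: [0.5499, 0.0391, 0.0041]
tool_rot: [0.702, 0.712, 0.0, 0.0]
ft_force: [-0.5, 0.5, -0.7]
grip_width: 0.0146
```

```bash
python3 -m inch '[[0,0.08,0,0,0,0,0.67],[0,0.08,0,0,0,0,0.67],[0,0.08,0,0,0,0,0.67],[0,0.06,0,0,0,0,0.67],[0,0,0,0,0,0,0.67],[0,0,0,0,0,0,0.67],[0,0,0,0,0,0,0.67],[0,0,0,0,0,0,0.67]]'
```

```text
clock: 13.35
eef_pos: [0.5574, 0.0392, 0.0041]
tool_rot: [0.702, 0.712, 0.0, -0.0]
ft_force: [-0.3, -0.0, -0.0]
grip_width: 0.0141
```

```bash
python3 -m inch '[[0,0.06,0,0,0,0,0.67],[0,0.06,0,0,0,0,0.67],[0,0.04,0,0,0,0,0.67],[0,0.04,0,0,0,0,0.67],[0,0,0,0,0,0,0.67],[0,0,0,0,0,0,0.67],[0,0,0,0,0,0,0.67],[0,0,0,0,0,0,0.67]]'
```

```text
clock: 14.15
eef_pos: [0.5624, 0.0393, 0.0041]
tool_rot: [0.702, 0.712, 0.0, 0.0]
ft_force: [0.7, 0.6, 0.9]
grip_width: 0.0139
```

```bash
python3 -m inch '[[0,0.06,0,0,0,0,0.67],[0,0.06,0,0,0,0,0.67],[0,0,0,0,0,0,0.67],[0,0,0,0,0,0,0.67],[0,0,0,0,0,0,0.67],[0,0,0,0,0,0,0.67],[0,0,0,0,0,0,0.67],[0,0,0,0,0,0,0.67]]'
```

```text
clock: 14.95
eef_pos: [0.5654, 0.0393, 0.0041]
tool_rot: [0.702, 0.712, 0.0, 0.0]
ft_force: [-0.4, 0.6, -0.7]
grip_width: 0.0141
```

```bash
python3 -m inch '[[0,0.06,0,0,0,0,0.67],[0,0.06,0,0,0,0,0.67],[0,0,0,0,0,0,0.67],[0,0,0,0,0,0,0.67],[0,0,0,0,0,0,0.67],[0,0,0,0,0,0,0.67],[0,0,0,0,0,0,0.67],[0,0,0,0,0,0,0.67]]'
python3 - <<'E'
from h import *
snap('scene','s7')
im=load('s7')['im']; cv2.imwrite('pics/s7c.png',cv2.resize(im[150:260,250:420],None,fx=4,fy=4))
E
```

```text
clock: 15.75
eef_pos: [0.568, 0.0393, 0.0039]
tool_rot: [0.702, 0.712, -0.0, -0.0]
ft_force: [-4.1, 0.5, 3.1]
grip_width: 0.014
```

View pics/s7c.png

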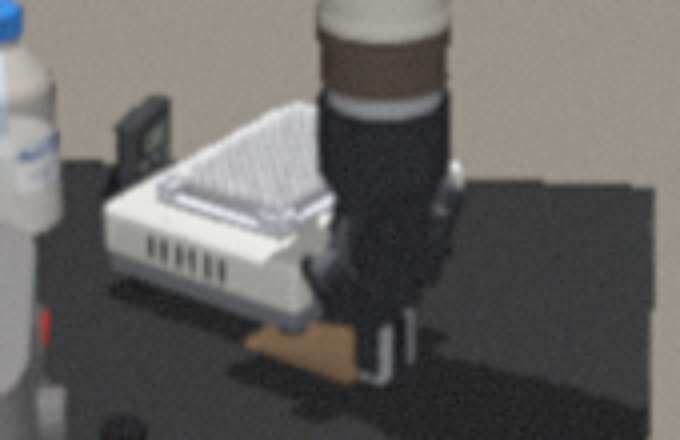

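```bash
python3 -m inch '[[0,0.02,0,0,0,0,0.67],[0,0.02,0,0,0,0,0.67],[0,0,0,0,0,0,0.67],[0,0,0,0,0,0,0.67],[0,0,0,0,0,0,0.67],[0,0,0,0,0,0,0.67],[0,0,0,0,0,0,0.67],[0,0,0,0,0,0,0.67]]'
```

```text
clock: 16.6
eef_pos: [0.5687, 0.0394, 0.0039]
tool_rot: [0.702, 0.712, -0.0, -0.0]
ft_force: [-4.5, -0.2, 3.0]
grip_width: 0.0144
```

```bash
python3 -m inch '[[0,-0.1,0,0,0,0,0.67],[0,-0.3,0,0,0,0,0.67],[0,-0.6,0,0,0,0,0.67],[0,-0.2,-0.5,0,0,0,1],[0,0,-1,0,0,0,1],[0,0,-1,0,0,0,1],[0,0,-1,0,0,0,1],[0,0,-0.4,0,0,0,1]]'
python3 - <<'E'
from h import *
snap('wrist','w8');snap('scene','s8')
im=load('s8')['im']; cv2.imwrite('pics/s8c.png',cv2.resize(im[150:260,250:420],None,fx=4,fy=4))
E
```

```text
clock: 17.4
eef_pos: [0.542, 0.0391, 0.1054]
tool_rot: [0.702, 0.712, 0.003, 0.002]
ft_force: [0.4, 0.4, 0.4]
grip_width: -0.0
```

View pics/w8.png

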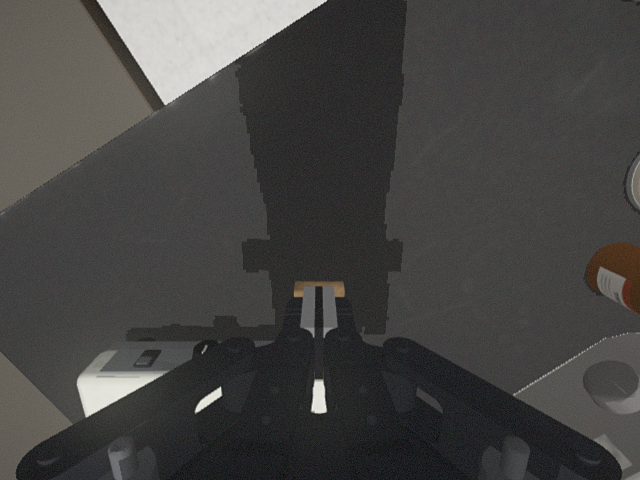

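View pics/s8c.png

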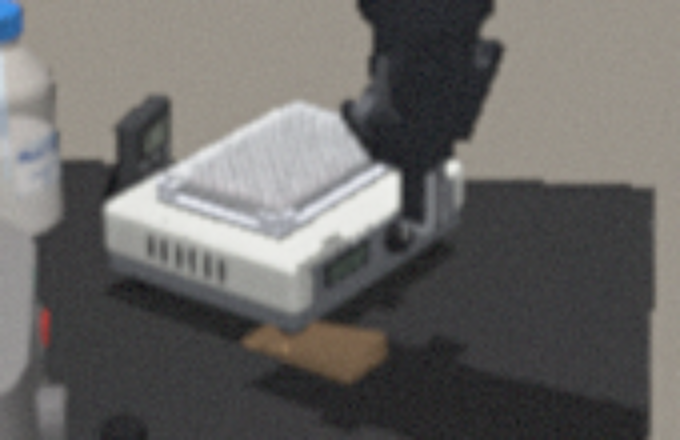

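```bash
python3 -m inch '[[0.1,0.7,0,0,0,0,1],[0.1,0.8,0,0,0,0,1],[0.1,0.8,0,0,0,0,1],[0.06,0.7,0,0,0,0,1],[0,0.36,0.5,0,0,0,1],[0,0,0.5,0,0,0,1],[0,0,0.3,0,0,0,1],[0,0,0,0,0,0,1]]'; python3 -m inch '[[0,0,0.06,0,0,0,1],[0,0,0.06,0,0,0,1],[0,0,0.06,0,0,0,1],[0,0,0.06,0,0,0,1],[0,0,0.04,0,0,0,1],[0,0,0,0,0,0,1],[0,0,0,0,0,0,1],[0,0,0,0,0,0,1]]'
```

```text
clock: 18.3
eef_pos: [0.6204, 0.0488, 0.0661]
tool_rot: [0.702, 0.712, -0.002, -0.002]
ft_force: [-0.2, 0.1, -0.8]
grip_width: 0.0
clock: 19.1
eef_pos: [0.6236, 0.0492, 0.0636]
tool_rot: [0.702, 0.712, 0.001, 0.0]
ft_force: [-2.5, -0.6, 5.9]
grip_width: 0.0001
```

```bash
python3 -m inch '[[0,0,0.04,0,0,0,1],[0,0,0,0,0,0,1],[0,0,0,0,0,0,1],[0,0,0,0,0,0,1],[0,0,0,0,0,0,1],[0,0,0,0,0,0,1],[0,0,0,0,0,0,1],[0,0,0,0,0,0,1]]'
python3 - <<'E'
from h import *
snap('wrist','w9');snap('scene','s9');snap('top','t9');print(bot.get_obs()['ft_force'],bot.get_obs()['eef_pos'])
im=load('s9')['im']; cv2.imwrite('pics/s9c.png',cv2.resize(im[150:260,250:420],None,fx=4,fy=4))
E
```

```text
clock: 19.9
eef_pos: [0.6236, 0.0493, 0.0634]
tool_rot: [0.702, 0.712, 0.001, 0.001]
ft_force: [-3.2, 0.1, 9.4]
grip_width: -0.0001
[-4.01615063  0.23580479 10.36709808] [0.62357509 0.04925683 0.06345303]
```

View pics/w9.png

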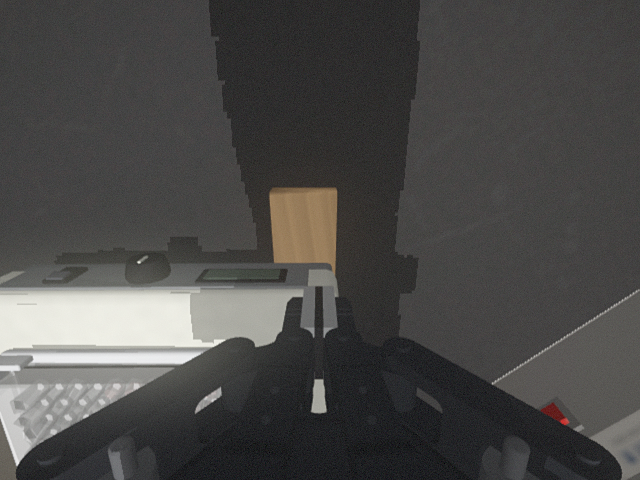

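View pics/s9c.png

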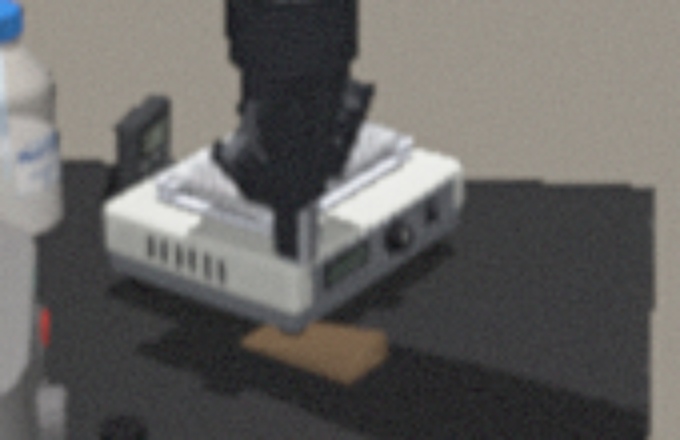

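Run:
```python
from h import *
z=load('w9')
print(ray(z,271,189,.016)[:2],ray(z,337,189,.016)[:2])
# shaker top plane normal from wrist/top depth
for n in('top0','t9'):
    P=cloud(load(n));q=P[115:135,410:490].reshape(-1,3) # back strip rows
    s=np.abs(q[:,2]-.064)<.006
    im=load(n)['im'].min(2)
    print(n,np.where(im[105:116,470]>150)[0][:1]+105,[np.where(im[v,485:520]<140)[0][:1]+485 for v in(120,150,170)])
o=bot.get_obs();print(o['ft_force'],o['clock'],o['joint_vel'].round(4))
```

```text
[0.57761024 0.02094032] [0.57713108 0.05740174]
top0 [111] [array([497]), array([499]), array([500])]
t9 [105] [array([], dtype=int64), array([], dtype=int64), array([], dtype=int64)]
[-4.01615063  0.23580479 10.36709808] 20.05 [ 0.0004  0.0005  0.0003  0.0009  0.0002 -0.0003]
```

```bash
python3 -c "
from workcell import bot
print(bot.job_done())"
```

```text
the job is handed in; nothing more can be done
None
```

The wedge is snug under the short near left foot. I handed the job in at about 20 s, with the fingertips still pressing that corner.

- **Rock test:** Pressing the corner took it down about 7 mm at 1–4 N. It then went stiff as the foot met the bench, which puts the foot's gap at roughly 6 mm.
- **Wedge:** I turned and slid it into line between the open fingers, without lifting it. I then pushed it from behind, thin edge first, until the push reached about 4.5 N, and backed the fingers off.
- **Last check on the corner:** At about 10 N the corner stood at 63.4 mm and gave only about 0.2 mm for an extra 3.5 N. Before wedging it sank to 56.7 mm.
- **Last check on the wedge:** The wrist picture puts its back face at x ≈ 0.577 m. The foot is therefore about 16 mm ahead of the wedge's middle and roughly centred across it.

**Not measured:** My last attempt to check from the top camera that the shaker had not shifted failed, because the arm was blocking the view. The scene picture shows no visible shift of the shaker, and the plate is still between its clips. I judged level only from the corner height and the pictures. The fingers pass no nearer the bystanders than planned, but I did not re-measure those at the end.

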